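# Lift the finished mini cake with the tongs

### The arm

A 6-joint arm with a two-finger parallel gripper is mounted at the origin on the work surface. World frame = base frame: x ahead of the robot, y to its left, z up, the work surface at z = 0. Lengths are in mm, angles in rad, forces in N, time in s.
With the tool pointing down it reaches from about 350 to 1000 mm from the base axis. Payload 7.1 kg.
Tool frame: the origin (TCP) lies at the very end of the fingers, on their centre line; the grasp point (between the pads) lies 19 mm behind it; z points along the fingers, y is the line along which they close (so a half turn about z gives the same grasp; the last joint's range is limited). The gripper opens to 85 mm and grips with 20 to 120 N. Pads are 22 mm wide; open, the fingers measure 114 mm over their backs; the gripper's body (76 mm by 85 mm) begins 54 mm behind the grasp point. The pads swing forward as they close: fully open they stand 13 mm farther back than shut.
Start: joints at [1.329, 0.423, 1.63, -0, 1.089, -0.019], TCP at [138.07, 609.542, 231.319] pointing down, gripper open.
Joint ranges: [-3, 3], [-0.9, 2.11], [0.09, 2.58], [-1.31, 4.45], [0.11, 2.69], [-2.54, 2.54]. Speed limits (rad/s): [2.39, 2.39, 3.01, 3.14, 3.14, 3.14].

### API

Orientations are given as a rotation vector (axis times angle).
In Python, from bench import telemetry, vision, job gives the robot as it stands. The module is installed in compiled form; this text tells all that it offers.
- The arm moves only by the tool carry_out, never from a script. Its argument "series" is a list of rows, each a list of 7 numbers: the shift along the world's x, y, z in mm, then the turn, a rotation vector about the world's x, y, z in degrees, then the gripper's target within -1 to 1 (shut at 1, half-way at 0, fully open at -1). A call has 1 to 12 rows; each row is the pose to reach, as a shift and turn from the pose commanded when the call began; what a row does not reach only later rows make up. A row lasts 1/8 s, in which the tool goes at most 62.5 mm and 10.7 degrees, less where a joint would pass 70% of its speed; a pose out of reach is approached as far as the arm can. A call with a gripper value outside its range is refused whole. The fingers move at their own pace and stop on an object; "force" is the grip in N (left out, the last holds). Time passes only in rows, so rows that repeat a pose let the fingers close. It gives the time, the measured TCP pose, the force, the opening and the grip force at its end, in the units of the state.
- telemetry.get_state(): the state, without advancing time (a new reading comes with each control period).
- vision.camera(name): name is "side" or "top"; returns a dict with "color" (480x640x3 uint8, red, green, blue), "vertical_fov" (degrees; the focal length in pixels is half the picture's height over the tangent of half this angle, whatever the lens; pixels are square), "cx", "cy" (the principal point, pixels), "D" ([k1, k2, p1, p2, k3] as OpenCV has them; the pictures are not rectified), "rvec" (rotation vector, rad) and "tvec" (3), from world to camera coordinates, as OpenCV has them. Camera axes: x right, y down, z forward; pixel columns grow to the right and rows downward; lengths in mm; the calibration is good to about 2 mm. A picture is of the moment at which its call begins. There is no depth.
- job.sign_off(): hands the job in; it is judged then, once.
Trained networks look in a picture, given as the dict that the camera call returned (one of the last four; its "shot" number tells which), for a name from the list of things; names that differ only in an ending like _2 or _b are one class to them, and where a whole thing is asked for, a point or a joint stands for the part that bears it (a point fixed in the world has none). Each returns a list of dicts, best first, with "p" (0 to 1); they miss things now and then, are a little off and sometimes report something else, mostly with a low value. They report only what shows in the picture. A call takes as long as a camera call. They do not tell look-alikes from the thing itself.
- vision.trace(picture, query): "pixels" (480x640 bool, what is visible of it) and "xy" ([column, row] in pixels, amid what is visible of it).
The state is a dict: "time_s": time; "joint_pos": joint angles; "qd": joint speeds; "joint_efforts": joint torques, N m; "position": TCP position; "ee_rot": TCP orientation; "ft_force": force on the tool from outside, world axes, zero at the start; "moment": the same for the moment, N m; "width": finger opening in mm; "grip_force": force on a finger pad.
Only numpy, scipy, OpenCV 4.12 (cv2) and the standard library are available. Lean on these libraries where they do the work, as an engineer would, in place of code of your own. Each camera call takes 0.05 s, during which the arm holds its last target. There are 200 camera calls.

### The job

First shut the red topper box's lid fully, so that no crumbs fall in. Then pick up the tongs, take the green-topped mini cake off the wire rack with them (your gripper must not touch any cake) and hold it up, upright, about 10 cm above the rack; finish while still holding it there in the tongs. Leave the pink and brown cakes and the steel ring where they stand.

Things in the scene. Friction and masses are not known exactly. Their poses are not given: they have to be found in the camera images.
- lid (a joint): angle of the red box's lid: 0 = closed flat on the box, grows as it opens upward (1.57 = upright); starts 1.0 to 1.5. The stiff hinge holds the lid at any angle; about 1.5 N at the free edge moves it, so push it shut all the way from its outer face
- lid_hinge (a point): middle of the hinge line, on the red box's rim farthest from the robot, 80 mm up. Turns with the lid: y = hinge line, -x = along the lid's underside to its free edge, z = out of its outer face (up when closed). Lid: flat plate 150 mm from hinge to free edge, 160 wide, 8 thick, with a white tab 50 mm wide reaching 20 mm beyond the middle of the free edge
- topper_box: open red box, 150 (x) by 160 (y) by 80 mm high, fixed to the table; origin at the centre of its underside, hinge on its +x side, which is turned away from the robot
- tongs: steel tongs lying flat, 235 mm long, 32 mm high, 120 g; origin on the hinge axis at the back end, at the underside. x runs forward along the middle line to the tips, z up. A spring holds the arms open in a V; squeezing the black grips closes the tips, letting go opens them. The frame is fixed to the left arm, so the middle line turns a little in it as they are squeezed
- tongs_grip (a point): middle between the black grips, 100 mm ahead of the hinge, 16 mm above the underside; axes as tongs. Grips: 55 to 145 mm ahead of the hinge, 3 to 29 mm above the underside. Outer width across them here: 60 mm when free (wider = let go); 52 mm (about 7 N, grips parallel) makes the tip gap 71 mm, 50 mm makes it 67 mm; at 40 mm (10 N) the tips meet a 46 mm cake
- tongs_left: left (+y) arm of the tongs, rigid with tongs; origin and axes as tongs
- tongs_right: right (-y) arm of the tongs, hinged; origin on the hinge axis as tongs. The tongs balance about 100 mm ahead of the hinge; a grip of 40 N holds cake and tongs well
- left_tip (a point): centre of the inner face of the left arm's tip plate, 212 mm ahead of the hinge and 16 mm above the underside; the plate is 45 mm long, 32 mm high (0 to 32 mm above the underside), 3 mm thick. Free gap between the two plates: 88 mm
- right_tip (a point): the same on the right arm; midway between the two tip points is the place for the cake's centre
- rack: wire cooling rack, 100 (x) by 250 (y) mm, flat top 45 mm above the table, fixed; origin under its centre at table level; the robot is on its -x side. The three cakes stand in a row along its y axis, 90 mm apart
- green_cake: white mini cake with green top and green lower band, a firm round cylinder of 46 mm diameter, 44 mm high, about 50 g; origin at the centre of its underside, z up; stands loose on the rack; the one to lift
- pink_cake: same size with pink top and band, to be left alone
- brown_cake: same size with brown top and band, to be left alone
- cake_ring: loose steel cake ring, 80 mm diameter, 45 mm high, on the table beyond the red box; to be left alone; origin at the centre of its underside
There are look-alikes about, which are no part of the job. There is more than one size of the topper_box; the job needs the larger. Leave any blue look-alike of the green_cake alone.

How it is judged (in metres and radians):
On the way, in this order (a step that is already met when the one before it is completed fails the run):
1. the lid is shut while the green cake still stands on the rack (value of joint lid below 0.05 rad and height (world z) of green_cake below 0.05 m), for 0.2 s.
2. the green cake is off the rack between the tongs' tips (height (world z) of green_cake above 0.065 m and contact force between each of tongs_left, tongs_right and green_cake above 0.3 N), for 0.2 s.
At the end, for the whole second after the job is handed in: Lid within 0.05 rad of shut; green cake gripped by both tong tips alone, still, under 0.4 rad from upright, underside over 105 mm above the table (60 over the rack); fingers hold the tongs off the table; other cakes within 20 mm and ring within 30 mm of their places (value of joint lid below 0.05 rad and height (world z) of green_cake above 0.105 m and angle between green_cake's own z axis and vertical below 0.4 rad and contact force between each of tongs_left, tongs_right and green_cake above 0.3 N and contact force between the fingers and tongs above 1 N and height (world z) of tongs above 0.05 m and contact force between each of rack, the arm, the fingers and green_cake below 0.05 N and linear speed of green_cake below 0.05 m/s and distance of each of pink_cake, brown_cake from where it was at the start of the episode below 0.02 m and distance of cake_ring from where it was at the start of the episode below 0.03 m); the arm keeps its last pose, push and grip.
It fails at once if the gripper or arm touches a cake (contact force between any of the fingers, the arm and green_cake above 0.5 N or contact force between any of the fingers, the arm and pink_cake above 0.5 N or contact force between any of the fingers, the arm and brown_cake above 0.5 N).
It fails at once if another cake or the ring is pushed away (distance of any of pink_cake, brown_cake from where it was at the start of the episode above 0.03 m or distance of cake_ring from where it was at the start of the episode above 0.04 m).
It also fails if it takes over 56 s, if anything falls off the work surface, if the arm or the gripper's body presses on something with over 40 N, if the wrist force passes 120 N, or if a joint passes its speed limit or range.

## Working session

There is one attempt and no reset: what is moved stays moved. The work goes in short steps, Python scripts to look and compute and a tool call to move; the robot and the scene stay as the last step left them, time stands still between calls to the robot, and variables do not carry over. Pictures are saved under pics/ and viewed, at most 10 in all, crops included, and the job is handed in when it is done.

Besides the shell and the picture viewer there is one more tool, called after "Emit:" as name(argument=value, ...) on one line, values as JSON. carry_out: Moves the arm, as the interface text tells. Its arguments: {"type":"object","properties":{"series":{"type":"array"},"force":{"type":"number"}},"required":["series"]}

```bash
mkdir -p pics; cat > h.py <<'E'
import numpy as np, cv2
from bench import telemetry, vision, job
def cam(n):
    c=vision.camera(n); f=240/np.tan(np.radians(c["vertical_fov"])/2)
    c["K"]=np.array([[f,0,c["cx"]],[0,f,c["cy"]],[0,0,1]]); c["R"]=cv2.Rodrigues(np.array(c["rvec"],float))[0]
    c["t"]=np.array(c["tvec"],float); c["Dn"]=np.array(c["D"],float); return c
def save(c,fn): cv2.imwrite("pics/"+fn,c["color"][:,:,::-1])
def ray(c,px):
    u=cv2.undistortPoints(np.array(px,float).reshape(-1,1,2),c["K"],c["Dn"]).reshape(-1,2)
    d=np.c_[u,np.ones(len(u))]@c["R"]; return -c["R"].T@c["t"],d
def atz(c,px,z):
    o,d=ray(c,px); return o+d*((z-o[2])/d[:,2])[:,None]
def proj(c,P): return cv2.projectPoints(np.array(P,float).reshape(-1,3),np.array(c["rvec"],float),c["t"],c["K"],c["Dn"])[0].reshape(-1,2)
E
python3 - <<'E'
from h import *
np.set_printoptions(precision=1,suppress=True)
C={n:cam(n) for n in("top","side")}
for n,c in C.items():
    save(c,n+"1.png"); print(n,-c["R"].T@c["t"],c["R"][2])
    for q in["topper_box","lid","tongs","rack","green_cake","pink_cake","brown_cake","cake_ring"]:
        for d in vision.trace(c,q):
            m=d["pixels"]; ys,xs=np.nonzero(m)
            print(n,q,round(d["p"],2),np.array(d["xy"]),m.sum(),[xs.min(),xs.max(),ys.min(),ys.max()] if len(xs) else "", atz(c,[d["xy"]],0)[0][:2])
E
```

```text
top [ 422.6  -23.  1399.5] [ 0.1 -0.  -1. ]
top topper_box 0.92 [153.1 339.2] 2389 [np.int64(128), np.int64(186), np.int64(313), np.int64(368)] [241.2 339.7]
top topper_box 0.74 [161.9 240.1] 5893 [np.int64(100), np.int64(211), np.int64(200), np.int64(284)] [474.1 326.7]
top topper_box 0.3 [261.2 183.5] 379 [np.int64(248), np.int64(269), np.int64(171), np.int64(193)] [613.2  94. ]
top lid 0.95 [141.3 212.2] 647 [np.int64(100), np.int64(191), np.int64(199), np.int64(221)] [539.8 377.3]
top lid 0.83 [155.7 340.4] 2161 [np.int64(126), np.int64(181), np.int64(314), np.int64(369)] [238.5 333.5]
top tongs 0.72 [443.4 244.5] 732 [np.int64(420), np.int64(497), np.int64(197), np.int64(296)] [ 473.6 -342.6]
top tongs 0.22 [297.8 172.2] 371 [np.int64(288), np.int64(307), np.int64(161), np.int64(183)] [641.9   6.8]
top rack 0.68 [285.8 176.6] 717 [np.int64(242), np.int64(352), np.int64(145), np.int64(206)] [630.8  35.4]
top green_cake 0.93 [297.1 172.1] 386 [np.int64(288), np.int64(307), np.int64(161), np.int64(183)] [642.1   8.4]
top green_cake 0.93 [297.8 120.9] 324 [np.int64(290), np.int64(30
[... 1180 characters left out ...]
np.int64(414)] [ 472.3 -342.5]
side tongs 0.3 [330.5 197.8] 478 [np.int64(319), np.int64(339), np.int64(183), np.int64(209)] [653.5 156.6]
side rack 0.77 [371.6 234.7] 728 [np.int64(305), np.int64(412), np.int64(193), np.int64(273)] [665.4  -6. ]
side green_cake 0.86 [359.6 214.1] 538 [np.int64(349), np.int64(370), np.int64(201), np.int64(228)] [681.8  69.1]
side green_cake 0.79 [402.4 210.9] 459 [np.int64(392), np.int64(412), np.int64(199), np.int64(224)] [778.7  28.3]
side brown_cake 0.55 [328.3 197.2] 474 [np.int64(319), np.int64(339), np.int64(184), np.int64(210)] [650.  161.3]
side cake_ring 0.6 [331.5 158.7] 820 [np.int64(315), np.int64(345), np.int64(147), np.int64(178)] [742.9 298.3]
```

View pics/top1.png

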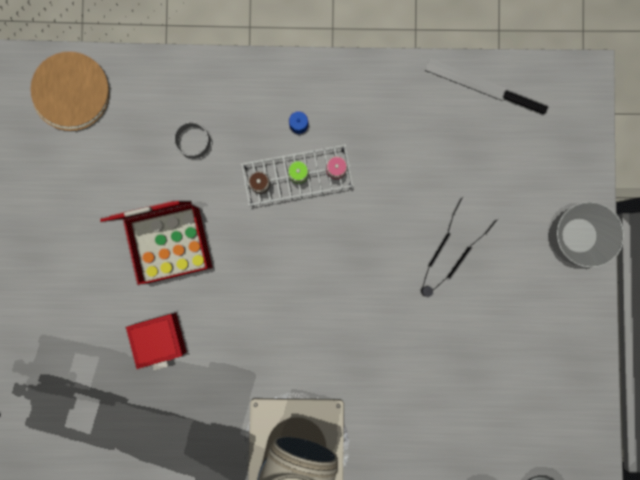

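View pics/side1.png

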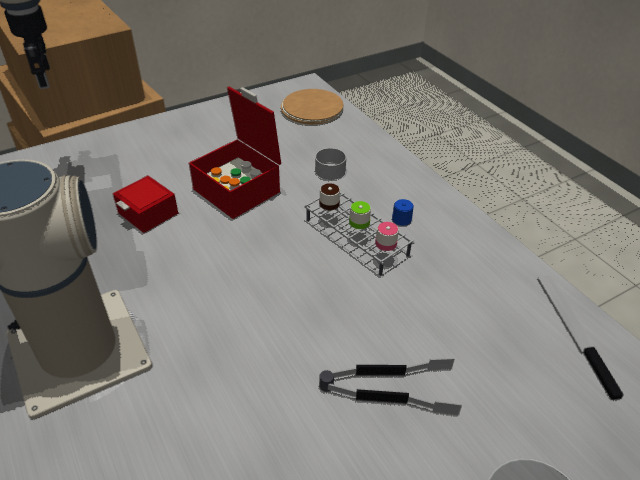

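The top view shows the large red box at about (165,243) with its lid up, and the rack with green (298,171), brown (260,182) and pink (336,167). The tongs' hinge is at (427,291), with tips at (460,198) and (496,221). The blue cake and the small closed red box are look-alikes. The side view agrees. Next I fit the poses.

```bash
cat > fit.py <<'E'
from h import *
from scipy.optimize import minimize
def boxp(x0,x1,y0,y1,z0,z1): return np.array([[x,y,z] for x in(x0,x1) for y in(y0,y1) for z in(z0,z1)],float)
def rz(a): return cv2.Rodrigues(np.array([0,0,a],float))[0]
def sil(c,parts):
    m=np.zeros((480,640),np.uint8)
    for P in parts: cv2.fillConvexPoly(m,np.round(cv2.convexHull(proj(c,P).astype(np.float32))*16).astype(np.int32),1,shift=4)
    return m>0
def fit(model,p0,step,views):
    def cost(p): return -sum((s&m).sum()/(s|m).sum() for c,m in views for s in[sil(c,model(p))])
    p0=np.array(p0,float)
    for k in(1,.3):
        S=np.vstack([p0]+[p0+k*np.array(step)*e for e in np.eye(len(p0))])
        r=minimize(cost,p0,method="Nelder-Mead",options=dict(initial_simplex=S,maxiter=400,xatol=.02,fatol=1e-4)); p0=r.x
    return r.x,-r.fun/len(views)
def box(p):
    x,y,a,th=p; T=lambda P:P@rz(a).T+[x,y,0]
    Ry=np.array([[np.cos(th),0,np.sin(th)],[0,1,0],[-np.sin(th),0,np.cos(th)]])  # -x -> up
    L=lambda P:T(P@Ry.T+[75,0,80])
    return [T(boxp(-75,75,-80,80,0,80)),L(boxp(-150,0,-80,80,0,8)),L(boxp(-170,-150,-25,25,0,8))]
def cyl(p): 
    t=np.linspace(0,6.283,24); return [np.vstack([np.c_[p[0]+23*np.cos(t),p[1]+23*np.sin(t),0*t+z] for z in(45,89)])]
def tongs(p):
    x,y,a=p; out=[]
    for s in(1,-1):
        G=boxp(-45,45,-10,0,3,29)@rz(.04).T+[100,30,0]; G=G*[1,s,1]
        Q=boxp(189,235,44,47,0,32)*[1,s,1]
        out+=[G,Q]
    return [P@rz(a).T+[x,y,0] for P in out]
E
python3 - <<'E'
from fit import *
np.set_printoptions(precision=2,suppress=True)
C=[cam("top"),cam("side")]
best=lambda c,q,u:min(vision.trace(c,q),key=lambda d:np.hypot(*(np.array(d["xy"])-u)))["pixels"].astype(bool)
hsv=[cv2.cvtColor(c["color"],cv2.COLOR_RGB2HSV) for c in C]
def red(i,r):
    h=hsv[i]; m=((h[...,0]<8)|(h[...,0]>172))&(h[...,1]>120); k=np.zeros_like(m); k[r[2]:r[3],r[0]:r[1]]=1
    # fill the outline (contents, tab)
    m=(m&k).astype(np.uint8); cs=cv2.findContours(cv2.morphologyEx(m,cv2.MORPH_CLOSE,np.ones((3,3))),cv2.RETR_EXTERNAL,2)[0]
    return cv2.drawContours(np.zeros_like(m),[max(cs,key=cv2.contourArea)],-1,1,-1)>0
V=[(C[0],red(0,(90,225,190,295))),(C[1],red(1,(180,290,80,225)))]
print("box",*[fit(box,[465,310,.15*s,1.25],[15,15,.1*s,.15],V) for s in(1,)])
for q,u in(("green_cake",((298,172),(360,214))),("pink_cake",((335,166),(388,236))),("brown_cake",((259,183),(329,197)))):
    V=[(c,best(c,q,np.array(u[i]))) for i,c in enumerate(C)]
    V=[v for v,k in zip(V,u) if v[1][k[1],k[0]]]
    print(q,len(V),*fit(cyl,atz(C[0],[u[0]],70)[0][:2],[8,8],V))
V=[]
for i,r in enumerate([(415,505,190,300),(315,468,352,420)]):
    g=cv2.cvtColor(C[i]["color"],cv2.COLOR_RGB2GRAY)[r[2]:r[3],r[0]:r[1]]; m=np.zeros((480,640),bool); m[r[2]:r[3],r[0]:r[1]]=g<60; 
    V.append((C[i],m))
gr=lambda p:tongs(p)[::2]
h=atz(C[0],[(427,291)],16)[0]; t=atz(C[0],[(478,209)],16)[0]; a=np.arctan2(*(t-h)[1::-1]); print("hinge px",h,a)
x,s=fit(gr,[h[0],h[1],a],[8,8,.1],V); print("tongs",x,s)
full=[]
im=[c["color"].copy() for c in C]
for c,I in zip(C,im):
    for P in tongs(x): cv2.polylines(I,[cv2.convexHull(proj(c,P).astype(np.float32)).astype(int)],True,(255,255,0),1)
cv2.imwrite("pics/ov.png",cv2.resize(np.vstack([im[0][190:305,400:560],im[1][330:445,310:470]]),None,fx=2.5,fy=2.5)[:,:,::-1])
st=telemetry.get_state(); print(st["ee_rot"],st["width"],st["position"],cv2.Rodrigues(np.array(st["ee_rot"]))[0])
E
```

```text
box (array([465.2 , 299.42,   0.22,   1.43]), np.float64(0.936081263192988))
green_cake 2 [632.91   5.14] 0.8953336383242925
pink_cake 2 [644.46 -81.94] 0.9373869249394673
brown_cake 2 [609.22  94.09] 0.8954095675407151
hinge px [ 363.54 -300.7    16.  ] -0.550528321515087
tongs [ 363.34 -298.88   -0.58] 0.5073597167261397
[-0.35 -3.12 -0.  ] 85.69512300292945 [138.04 609.56 231.33] [[-0.98  0.22 -0.  ]
 [ 0.22  0.98  0.  ]
 [ 0.    0.   -1.  ]]
```

View pics/ov.png

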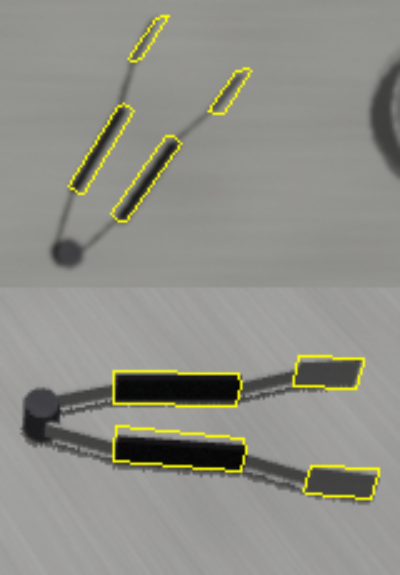

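The tong outlines match the picture. The tongs' hinge is at (363,-299) with yaw -0.58. The box is at (465,299) with yaw 0.22 and the lid at 1.43 rad. Green is at about (631,5). I now go over and behind the lid.

Emit:
carry_out(series=[[30,0,50,0,0,3,1],[75,-20,95,0,0,6,1],[125,-45,109,0,0,9,1],[175,-80,109,0,0,12,1],[225,-115,109,0,0,15,1],[275,-150,109,0,0,18,1],[325,-185,109,0,0,21,1],[370,-220,109,0,0,24,1],[412,-255,109,0,0,25,1],[449,-283,109,0,0,25,1],[449,-283,60,0,0,25,1],[449,-283,10,0,0,25,1]], force=40)

```text
time_s: 2.8
position: [588.1, 325.9, 240.8]
ee_rot: [-0.332, 3.122, 0.001]
ft_force: [-0.9, -0.6, 0.6]
width: -0.2
grip_force: 0.0
```

Emit:
carry_out(series=[[0,0,-51,0,0,0,1],[-20,-5,-51,0,0,0,1],[-43,-10,-51,0,0,0,1],[-68,-15,-56,0,0,0,1],[-88,-20,-64,0,0,0,1],[-105,-24,-77,0,0,0,1],[-120,-27,-92,0,0,0,1],[-132,-29,-111,0,0,0,1],[-140,-31,-131,0,0,0,1],[-142,-32,-142,0,0,0,1],[-143,-32,-150,0,0,0,1],[-143,-32,-150,0,0,0,1]])

```text
time_s: 4.3
position: [444.3, 294.6, 91.0]
ee_rot: [0.335, -3.123, 0.0]
ft_force: [0.2, -0.8, -0.1]
width: 0.1
grip_force: 0.0
```

Emit:
carry_out(series=[[0,0,-3,0,0,0,1],[0,0,-5,0,0,0,1],[0,0,-5,0,0,0,1]])

```text
time_s: 4.68
position: [444.8, 294.9, 88.3]
ee_rot: [-0.334, 3.122, 0.001]
ft_force: [-4.7, -2.6, 18.9]
width: -0.1
grip_force: 9.4
```

Emit:
carry_out(series=[[0,0,50,0,0,0,1],[0,-25,100,0,0,-4,0],[0,-80,120,0,0,-8,-1],[0,-138,120,0,0,-12,-1],[0,-196,120,0,0,-16,-1],[0,-254,120,0,0,-20,-1],[0,-312,120,0,0,-25,-1],[0,-370,120,0,0,-30,-1],[0,-428,120,0,0,-34,-1],[0,-486,120,0,0,-38,-1],[0,-544,120,0,0,-42,-1],[2,-602,100,0,0,-46,-1]])

```text
time_s: 6.18
position: [447.1, -310.5, 187.9]
ee_rot: [0.915, 3.001, -0.002]
ft_force: [0.5, -1.0, 0.3]
width: 85.3
grip_force: 0.0
```

```bash
python3 - <<'E'
from fit import *
st=telemetry.get_state(); R=cv2.Rodrigues(np.array(st["ee_rot"]))[0]; print(st["position"],R[:,1],st["joint_pos"],st["width"])
c=cam("side"); save(c,"s2.png")
E
```

```text
[ 447.05686242 -310.49181324  187.93944375] [ 5.58106998e-01  8.29768989e-01 -5.46378214e-05] [-6.28973236e-01  3.60563936e-01  1.84619308e+00  1.51478224e-04
  9.30061406e-01 -1.60775727e+00] 85.29674152212466
```

View pics/s2.png

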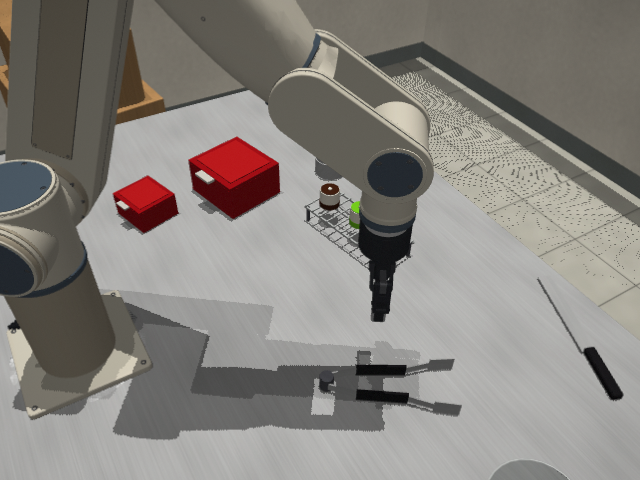

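The lid is fully shut: it lies flat on the large box at about (235,165). The tongs are untouched below the gripper at about (380,383). I descend over them.

Emit:
carry_out(series=[[0,-22,-30,0,0,0,-1],[0,-44,-80,0,0,0.5,-1],[0,-44,-130,0,0,0.5,-1],[0,-44,-160,0,0,0.5,-1],[0,-44,-185,0,0,0.5,-1],[0,-44,-185,0,0,0.5,-0.4],[0,-44,-185,0,0,0.5,-0.25],[0,-44,-185,0,0,0.5,-0.2],[0,-44,-185,0,0,0.5,-0.2],[0,-44,-185,0,0,0.5,-0.2],[0,-44,-185,0,0,0.5,-0.2],[0,-44,-185,0,0,0.5,-0.2]], force=40)

```text
time_s: 7.72
position: [447.3, -352.4, 3.2]
ee_rot: [0.898, 3.007, -0.002]
ft_force: [-1.0, 0.4, 8.1]
width: 51.1
grip_force: 8.2
```

Emit:
carry_out(series=[[0,0,10,0,0,0,-0.2],[0,0,30,0,0,0,-0.2],[0,0,60,0,0,0,-0.2],[0,0,90,0,0,0,-0.2],[0,0,120,0,0,0,-0.2],[0,0,120,0,0,0,-0.2]])

```text
time_s: 8.48
position: [447.5, -352.6, 124.8]
ee_rot: [0.898, 3.005, -0.004]
ft_force: [-0.4, 0.2, -1.0]
width: 51.3
grip_force: 7.4
```

```bash
python3 - <<'E'
from fit import *
st=telemetry.get_state(); R=cv2.Rodrigues(np.array(st["ee_rot"]))[0]; print(st["position"],R[:,1],st["ft_force"],st["moment"],st["width"],st["grip_force"])
C=[cam("top"),cam("side")]
cv2.imwrite("pics/t3.png",cv2.resize(np.hstack([C[0]["color"][150:310,380:560],C[1]["color"][210:370,300:480]]),None,fx=2.2,fy=2.2)[:,:,::-1])
E
```

```text
[ 447.47676849 -352.61869501  124.81165603] [ 5.48540016e-01  8.36124069e-01 -6.25419794e-04] [-0.37564863  0.18923327 -1.04440514] [ 0.00088296 -0.00830882 -0.03617058] 51.28804252788386 7.3978011310100555
```

View pics/t3.png

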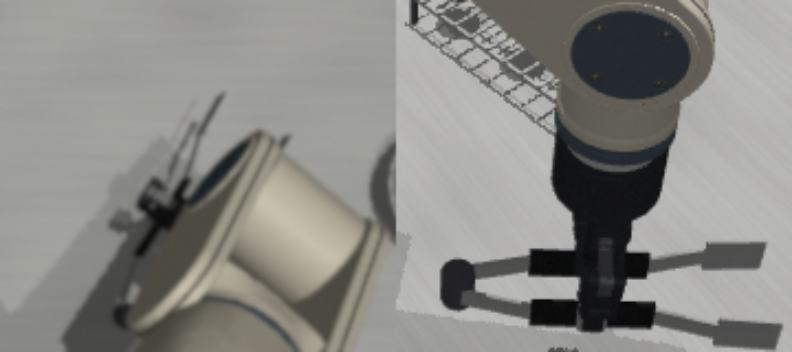

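Emit:
carry_out(series=[[-2,30,20,0,0,4,-0.2],[-4,70,30,0,0,9,-0.2],[-5,115,30,0,0,15,-0.2],[-5,160,30,0,0,21,-0.2],[-5,205,30,0,0,27,-0.2],[-5,250,30,0,0,33,-0.2],[-5,290,30,0,0,39,-0.2],[-5,320,30,0,0,44.7,-0.2],[-5,320,30,0,0,44.7,-0.2],[-5,320,30,0,0,44.7,-0.2]])

```text
time_s: 9.82
position: [440.6, -31.6, 150.8]
ee_rot: [0.312, -3.125, -0.0]
ft_force: [-0.2, 0.3, -1.8]
width: 51.6
grip_force: 7.4
```

```bash
python3 - <<'E'
from fit import *
np.set_printoptions(precision=2,suppress=True)
st=telemetry.get_state(); R=cv2.Rodrigues(np.array(st["ee_rot"]))[0]; p=np.array(st["position"]); d=np.array([R[1,1],-R[0,1],0]); print(p,d,st["width"])
C=[cam("top"),cam("side")]
def held(dx=0):
    out=[]
    for s in(1,-1):
        for b in(boxp(55,145,16,26,3,29),boxp(189.5,234.5,35,38,0,32)):
            out.append((b-[100-dx,0,3.2])*[1,s,1])
    return [P@rz(np.arctan2(d[1],d[0])).T+p for P in out]
im=[c["color"].copy() for c in C]
for c,I in zip(C,im):
    for P in held(): cv2.polylines(I,[cv2.convexHull(proj(c,P).astype(np.float32)).astype(int)],True,(255,255,0),1)
    for q in((632.9,5.1),(644.5,-81.9),(609.2,94.1)):
        cv2.polylines(I,[cv2.convexHull(proj(c,cyl(q)[0]).astype(np.float32)).astype(int)],True,(0,255,255),1)
cv2.imwrite("pics/t4.png",cv2.resize(np.hstack([im[0][140:300,220:380],im[1][170:330,260:420]]),None,fx=2.5,fy=2.5,interpolation=0)[:,:,::-1])
for c in C:
  for q in("green_cake","tongs"):
    for e in vision.trace(c,q): print(q,round(e["p"],2),np.array(e["xy"]),e["pixels"].sum())
E
```

```text
[440.62 -31.59 150.76] [0.98 0.2  0.  ] 51.56361419730881
green_cake 0.63 [294.9 172.2] 384
green_cake 0.6 [295.3 122.4] 345
green_cake 0.42 [186.2 132.5] 479
tongs 0.64 [165.1 244.1] 5283
tongs 0.55 [329.  288.5] 11
green_cake 0.82 [360.  212.2] 519
green_cake 0.71 [387.5 234. ] 539
green_cake 0.67 [404.2 210.7] 415
green_cake 0.42 [284.3 214.2] 606
tongs 0.78 [283.3 218.9] 1644
```

View pics/t4.png

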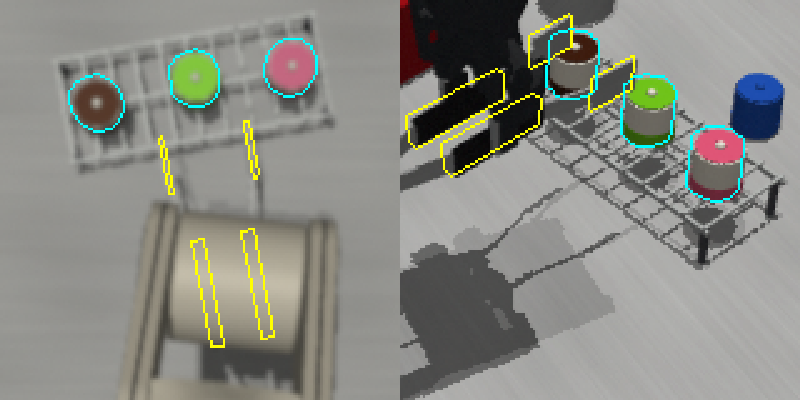

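The overlays agree: the tips are in line with the green cake, which is at (196,78) in the left crop, and the outlines of the pink and brown cakes fit too. I lower the tongs and advance around the cake.

Emit:
carry_out(series=[[0,-2,-40,0,0,0,-0.2],[0,-2,-75,0,0,0,-0.2],[0,-2,-95,0,0,0,-0.2],[0,-2,-95,0,0,0,-0.2],[15,1,-95,0,0,0,-0.2],[30,4,-95,0,0,0,-0.2],[45,7,-95,0,0,0,-0.2],[58,10,-95,0,0,0,-0.2],[70,12,-95,0,0,0,-0.2],[81,14,-95,0,0,0,-0.2],[81,14,-95,0,0,0,-0.2],[81,14,-95,0,0,0,-0.2]])

```text
time_s: 11.62
position: [521.4, -17.5, 56.1]
ee_rot: [0.313, -3.125, -0.0]
ft_force: [-0.7, -1.4, -1.6]
width: 51.6
grip_force: 7.4
```

```bash
python3 - <<'E'
from fit import *
C=[cam("top"),cam("side")]
cv2.imwrite("pics/t5.png",cv2.resize(np.hstack([C[0]["color"][130:250,230:380],C[1]["color"][160:280,290:440]]),None,fx=2.6,fy=2.6,interpolation=0)[:,:,::-1])
E
```

```text
(no output)
```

View pics/t5.png

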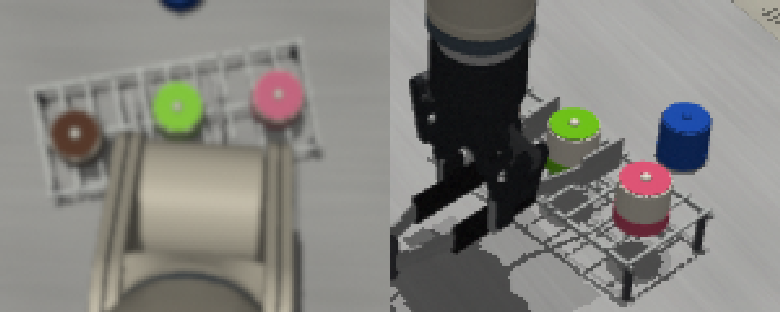

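The cake at (572,140) in the right crop stands between the plates, and its neighbours are undisturbed. I squeeze.

Emit:
carry_out(series=[[0,0,0,0,0,0,-0.1],[0,0,0,0,0,0,0],[0,0,0,0,0,0,0.1],[0,0,0,0,0,0,0.2],[0,0,0,0,0,0,0.4],[0,0,0,0,0,0,0.4],[0,0,0,0,0,0,0.4],[0,0,0,0,0,0,0.4]], force=40)

```text
time_s: 12.72
position: [522.0, -17.5, 56.3]
ee_rot: [0.313, -3.126, 0.0]
ft_force: [-0.6, -0.4, -1.3]
width: 39.8
grip_force: 40.1
```

Emit:
carry_out(series=[[0,0,5,0,0,0,0.4],[0,0,15,0,0,0,0.4],[0,0,28,0,0,0,0.4],[0,0,42,0,0,0,0.4],[0,0,57,0,0,0,0.4],[0,0,72,0,0,0,0.4],[0,0,85,0,0,0,0.4],[0,0,94,0,0,0,0.4],[0,0,100,0,0,0,0.4],[0,0,100,0,0,0,0.4],[0,0,100,0,0,0,0.4],[0,0,100,0,0,0,0.4]])

```text
time_s: 14.22
position: [521.8, -17.5, 155.9]
ee_rot: [0.313, -3.125, -0.0]
ft_force: [0.6, 0.2, -2.1]
width: 40.0
grip_force: 40.4
```

```bash
python3 - <<'E'
from fit import *
C=[cam("top"),cam("side")]
cv2.imwrite("pics/t6.png",cv2.resize(np.hstack([C[0]["color"][130:290,220:380],C[1]["color"][110:270,250:410]]),None,fx=2.5,fy=2.5,interpolation=0)[:,:,::-1])
st=telemetry.get_state(); print(st["position"],st["ft_force"],st["width"],st["grip_force"])
E
```

```text
[521.84956169 -17.46822594 155.94995325] [ 0.7330844   0.50569563 -2.02209409] 39.69570859073282 40.38796207867563
```

View pics/t6.png

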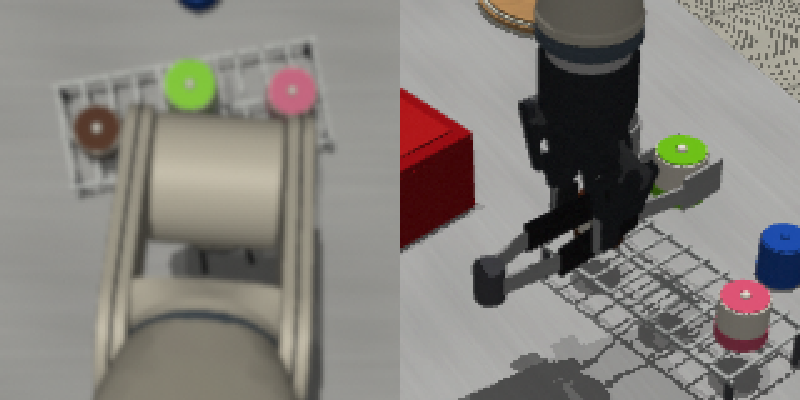

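The green cake at (682,165) in the right crop is held upright in the tongs, well above the rack. Pink and brown still stand in place and the lid is shut. I hand the job in.

```bash
python3 -c "
from bench import job
print(job.sign_off())"
```

```text
the job is handed in; nothing more can be done
None
```

I shut the lid and handed the job in with the green cake held upright in the tongs, about 10 cm above the rack; the last pictures showed the pink and brown cakes in place, but I did not re-check the ring, and the hand-in returned no verdict.

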